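# Set out the bore check around a machined housing

## Task

Set out the bore check around the bored housing: stand the V-block beside the face of the housing that looks towards the round rotary table, and the drilled setup block beside the opposite face, each upright as found, about 40 mm clear of the face, centred on it, with its groove or long side parallel to that face. Lay the stepped shaft in the V-block's groove, centred along it, and set the larger of the two ring gauges flat on top of the housing, centred round the bore. Leave the smaller ring, the dial indicator, the jar and the parallel bar where they are.

Things in the scene. Friction and masses are not known exactly. Their poses are not given: they have to be found in the camera images.
- housing: Bored housing: square aluminium block 100 x 100 x 45 mm high, 34 mm bore through its middle, four dark bolt holes in the top; fixed. Origin: centre of its underside, on the bore axis. z up; x and y square to its sides, x roughly away from the robot (yaw within 0.15 rad). The rotary table is on its +y or -y side: the two faces meant are those at y = +50 and y = -50 mm.
- rotary_table: Low round rotary table, grey with a bright steel top with four dark radial slots, 90 mm diameter at the foot, 36 mm high; fixed to the table, to the left or right of the housing, centres 250 to 365 mm apart. Origin: centre of its underside, z up.
- vblock: Steel V-block, loose, 60 mm long (x) x 50 mm wide (y) x 40 mm high, 0.55 to 0.85 kg, with a 90 degree groove along x in its top, 22 mm wide at the top and 11 mm deep. Origin: centre of its underside, z up. Starts standing upright. Placed with a 40 mm gap its origin is 115 mm from the housing's.
- shaft: Stepped steel shaft, loose, lying: middle 30 mm diameter x 70 mm, a journal 20 mm diameter x 15 mm at each end (100 mm overall), 0.35 to 0.55 kg. Origin: on its axis at mid-length, 15 mm above the table at the start; x along the shaft; y and z turn as it rolls. Seated in the V-block its axis is 50 mm above the V-block's underside, 10 mm above its top.
- ring_large: Larger ring gauge: plain steel ring lying flat, outer diameter 60, hole 40, height 18 mm, about 0.22 kg. Origin: centre of its underside, z up.
- setup_block: Drilled setup block: steel block 76 mm long (x) x 25 mm thick (y) x 50 mm high with dark holes in its top and sides, 0.5 to 0.8 kg, standing on a 76 x 25 mm face. Origin: centre of its underside, z up. Placed with a 40 mm gap its origin is 102.5 mm from the housing's.
- ring_small: Smaller ring gauge: plain steel ring lying flat, outer diameter 40, hole 22, height 14 mm. Origin: centre of its underside. Loose; leave it where it is.
- dial: Dial indicator lying on its back: dark disc of 54 mm diameter, 18 mm thick, yellow face, thin stem 35 mm long towards -x. Origin: centre of the disc's underside. Loose; leave it where it is.
- jar: Small amber jar with a black cap, 48 mm diameter, 55 mm high. Origin: centre of its underside. Loose; leave it where it is.
- parallel: Parallel bar: plain undrilled steel bar 110 mm long (y) x 16 mm (x) x 22 mm high, lying behind the row. Origin: centre of its underside. Loose; leave it where it is.
Not all that is in view belongs to the job. What is shaped like the setup_block but brown or green is not meant. What is shaped like the vblock but red or turquoise is not meant.

How it is judged:
By the outcome, as a careful person would: the job done as asked, in the order asked, and still so for the second after the job is handed in, with the robot touching nothing.
It also fails if it takes over 109 s, if anything falls off the work surface, if the arm or the gripper's body presses on something with over 40 N, if the wrist force passes 120 N, or if a joint passes its speed limit or range.

## Robot

A 6-joint arm with a two-finger parallel gripper is mounted at the origin on the work surface. World frame = base frame: x ahead of the robot, y to its left, z up, the work surface at z = 0. Lengths are in m, angles in degrees, forces in N, time in s.
With the tool pointing down it reaches from about 0.35 to 0.875 m from the base axis. Payload 4.2 kg.
Tool frame: the origin (TCP) lies on the front face of the gripper's body, between the roots of the fingers; the fingertips stand 70 mm ahead of it and the grasp point (between the pads) lies r.grip_depth ahead of it (r.grip_depth is the distance from the TCP to the grasp point, in m); z points along the fingers, y is the line along which they close (so a half turn about z gives the same grasp; the last joint's range is limited). The gripper opens to 87 mm and grips with 3 to 60 N. Pads are 19 mm wide; open, the fingers measure 117 mm over their backs; the gripper's body (75 mm by 190 mm) begins 51 mm behind the grasp point.
Start: joints at [85.52, 22.042, 0.453, 0, -68.411, -14.817], TCP at [0.207, 0.59, 0.292] pointing down, gripper open.
Joint ranges: [-179.83, 179.83], [-69.29, 118.12], [-61.27, 80.66], [-181.25, 117.63], [-171.15, -9.14], [-177.46, 177.46]. Speed limits (degrees/s): [159.86, 159.86, 180, 180, 180, 180].

## Interface

Orientations are given as a 3x3 rotation matrix whose columns are the frame's x, y, z axes.
In Python, from rig import r, cams, sign_off gives the robot as it stands. The module is installed in compiled form; this text tells all that it offers.
- The arm moves only by the shell command python3 -m jog 'ROWS'. ROWS is text: rows parted by semicolons, each of 7 numbers parted by spaces: the shift along the world's x, y, z in cm, then the turn, a rotation vector about the world's x, y, z in degrees, then the opening, from 0 (shut) to 1 (fully open). A call has 1 to 12 rows; each row shifts and turns the commanded pose from where the row before left it; what a row does not reach is not made up. A row lasts 1/12 s, in which the tool goes at most 41.7 mm and 7.16 degrees, less where a joint would pass 70% of its speed; a pose out of reach is approached as far as the arm can. A call with a gripper value outside its range is refused whole. The fingers move at their own pace and stop on an object; the grip force is fixed at half the most. Time passes only in rows, so rows that do not move let the fingers close. It gives the time, the measured TCP pose, the force, the opening and the grip force at its end, in the units of the state.
- r.get_obs(): the state, without advancing time (a new reading comes with each control period).
- cams.snapshot(name): name is "scene" or "top" or "wrist"; returns a dict with "frame" (420x560x3 uint8, red, green, blue), "z_map" (420x560 float32, m along the optical axis (not along the pixel's ray), 0 where there is no reading), "K" (3x3 intrinsics, pixels), "k1" (the pictures are not rectified: a ray, as slopes to the right and down, at radius r is drawn at 1 + k1 r^2 times it, then the intrinsics apply), "extrinsics" (4x4, takes a point from camera to world coordinates). Camera axes: x right, y up, looking along -z (the intrinsics and any distortion apply to the point x, -y, -z); pixel columns grow to the right and rows downward; lengths in m; the calibration is good to about 2 mm. A picture is of the moment at which its call begins.
- sign_off(): hands the job in; it is judged then, once.
Trained networks look in a picture, given as the dict that the camera call returned (one of the last four; its "shot" number tells which), for a name from the list of things; names that differ only in an ending like _2 or _b are one class to them, and where a whole thing is asked for, a point or a joint stands for the part that bears it (a point fixed in the world has none). Each returns a list of dicts, best first, with "conf" (0 to 1); they miss things now and then, are a little off and sometimes report something else, mostly with a low value. They report only what shows in the picture. A call takes as long as a camera call. They do not tell look-alikes from the thing itself.
- cams.search_frame(picture, target): "location" ([x, y, z] in m, in the coordinates of the camera as it stood for that picture, good to about 4 mm: the middle of the surface that is visible of it).
- cams.masks_of(picture, target): "region" (420x560 bool, what is visible of it).
- cams.mark_of(picture, target): "location" ([x, y, z] in m, in the coordinates of the camera as it stood for that picture, good to about 4 mm: a listed point, or the origin of a listed thing).
The state is a dict: "time": time; "qpos": joint angles; "qvel": joint speeds; "joint_efforts": joint torques, N m; "position": TCP position; "tcp_rot": TCP orientation; "force": force on the tool from outside, world axes, zero at the start; "moment": the same for the moment, N m; "grip_width": opening from 0.0 (shut) to 1.0 (fully open); "gripper_force": force on a finger pad.
Only numpy, scipy, OpenCV 4.12 (cv2) and the standard library are available. Lean on these libraries where they do the work, as an engineer would, in place of code of your own. Each camera call takes 0.05 s, during which the arm holds its last target. There are 200 camera calls.

## Working session

There is one attempt and no reset: what is moved stays moved. The work goes in short steps, Python scripts to look and compute and a shell command to move; the robot and the scene stay as the last step left them, time stands still between calls to the robot, and variables do not carry over. Pictures are saved under pics/ and viewed, at most 14 in all, crops included, and the job is handed in when it is done.

```bash
mkdir -p pics; cat > h.py <<'E'
import numpy as np, cv2
from rig import r, cams
def cloud(p):
    z=p["z_map"]; K=p["K"]; v,u=np.mgrid[0:z.shape[0],0:z.shape[1]]
    xd=(u-K[0,2])/K[0,0]; yd=(v-K[1,2])/K[1,1]
    x,y=xd.copy(),yd.copy()
    for _ in range(8):
        f=1+p["k1"]*(x*x+y*y); x,y=xd/f,yd/f
    c=np.stack([x*z,-y*z,-z],-1); E=p["extrinsics"]
    w=c@E[:3,:3].T+E[:3,3]; w[z<=0]=np.nan
    return w
def save(p,n,crop=None,s=1):
    f=p["frame"][...,::-1]
    if crop: f=f[crop[1]:crop[3],crop[0]:crop[2]]
    cv2.imwrite("pics/"+n,cv2.resize(f,None,fx=s,fy=s,interpolation=cv2.INTER_CUBIC))
def w(p,l): return (p["extrinsics"]@np.r_[l,1])[:3]
def proj(p,X):
    E=p["extrinsics"]; c=(np.asarray(X)-E[:3,3])@E[:3,:3]; x,y=c[0]/-c[2],-c[1]/-c[2]
    f=1+p["k1"]*(x*x+y*y); return p["K"][0,0]*x*f+p["K"][0,2], p["K"][1,1]*y*f+p["K"][1,2]
E
cat > a.py <<'E'
from h import *
np.set_printoptions(precision=4,suppress=True)
p=cams.snapshot("top"); save(p,"top1.png",s=1.4)
o=r.get_obs(); print(o["position"],o["tcp_rot"],r.grip_depth,o["time"])
for t in "housing rotary_table vblock shaft ring_large setup_block ring_small dial jar parallel".split():
    for d in cams.mark_of(p,t):
        X=w(p,d["location"]); print(t,round(d["conf"],2),X,np.round(proj(p,X)))
s=cams.snapshot("scene"); save(s,"scene1.png",s=1.4)
E
python3 a.py
```

```text
[0.2064 0.5895 0.2912] [[ 0.9438 -0.3306 -0.0006]
 [-0.3306 -0.9438 -0.002 ]
 [ 0.0001  0.0021 -1.    ]] 0.051 0.05
housing 0.68 [ 0.5974 -0.1186 -0.0009] [310. 195.]
rotary_table 0.85 [ 0.5944  0.1729 -0.0007] [200. 195.]
rotary_table 0.21 [0.4721 0.3654 0.0141] [125. 239.]
vblock 0.91 [ 0.4765 -0.3632  0.0002] [402. 242.]
vblock 0.75 [ 0.3822 -0.4552 -0.0009] [436. 278.]
vblock 0.63 [ 0.5343 -0.4769  0.0049] [445. 221.]
vblock 0.52 [0.7685 0.0097 0.0012] [262. 131.]
shaft 0.6 [0.4688 0.3605 0.0117] [127. 241.]
ring_large 0.67 [ 0.4296  0.1749 -0.0012] [197. 257.]
setup_block 0.78 [ 0.3465 -0.3135 -0.0031] [383. 292.]
setup_block 0.7 [ 0.4467 -0.1891 -0.    ] [336. 253.]
setup_block 0.56 [ 0.3316 -0.178  -0.0001] [331. 297.]
ring_small 0.43 [ 0.4269 -0.0046 -0.0022] [265. 259.]
dial 0.87 [ 0.7764 -0.1847  0.0022] [335. 129.]
dial 0.32 [ 0.4721 -0.3634 -0.0041] [402. 244.]
jar 0.7 [0.7721 0.0119 0.0009] [262. 129.]
jar 0.44 [ 0.7721  0.1736 -0.001 ] [202. 129.]
```

View pics/top1.png

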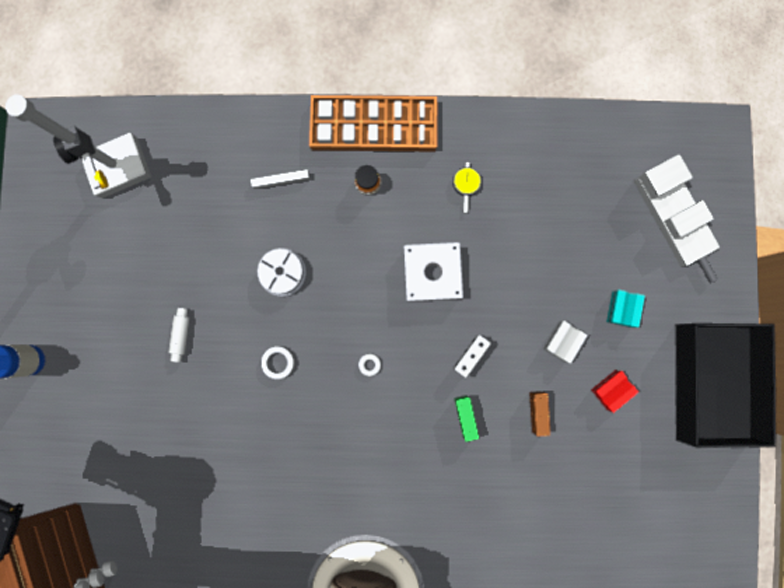

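View pics/scene1.png

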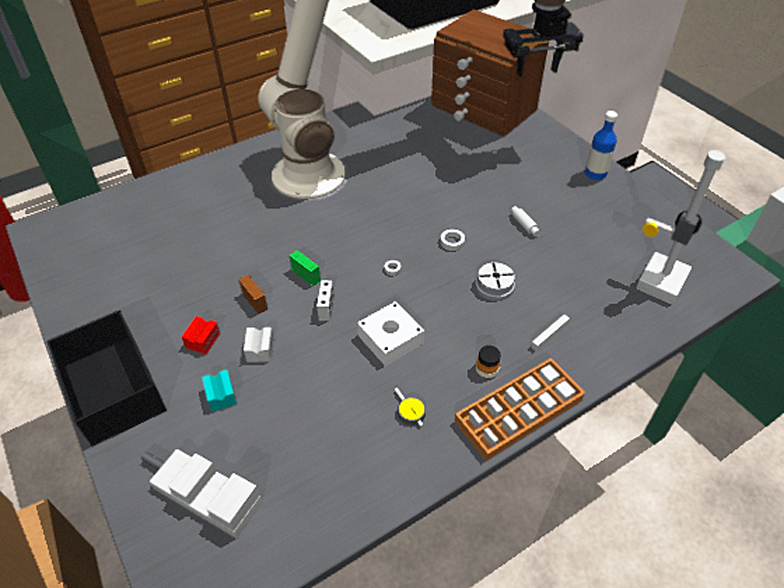

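The rotary table is at px (200,195), on the housing's +y side. So the V-block goes to the +y face and the setup block to the -y face.

V-block candidates:
- (402,242): steel. This fits.
- (436,278): red.
- (445,221): turquoise.

Setup block candidates:
- (336,253): bare steel with dark holes. This fits.
- (331,297): green.
- (383,292): brown.

I'll confirm both in an enlarged crop and measure at the same time.

```bash
cat > m.py <<'E'
from h import *
import sys
np.set_printoptions(precision=4,suppress=True)
# name: (approx xy, radius, zmin, zmax)
T=dict(housing=(.597,-.119,.085,.038,.052),rotary=(.594,.173,.06,.030,.042),vblock=(.4765,-.363,.05,.033,.046),
 shaft=(.4688,.3605,.065,.014,.036),ring=(.4296,.1749,.045,.012,.024),setup=(.4467,-.189,.055,.043,.056),small=(.4269,-.0046,.035,.008,.02))
def meas(p,names):
    c=cloud(p)
    for n in names:
        x,y,R,a,b=T[n]
        m=(np.hypot(c[...,0]-x,c[...,1]-y)<R)&(c[...,2]>a)&(c[...,2]<b)
        q=c[m]
        if len(q)<20: print(n,len(q));continue
        (cx,cy),(A,B),an=cv2.minAreaRect((q[:,:2]*1000).astype(np.float32))
        cc,rad=cv2.minEnclosingCircle((q[:,:2]*1000).astype(np.float32))
        print(n,len(q),"z",np.median(q[:,2]).round(4),"rect",np.round([cx,cy,A,B,an],1),"mean",(q[:,:2].mean(0)*1000).round(1),"circ",np.round([*cc,rad],1))
if __name__=="__main__":
    for k in sys.argv[1].split(","):
        p=cams.snapshot(k); print(k,p["K"][0,0]); meas(p,T)
        if k=="top": save(p,"crop1.png",(310,200,460,310),5)
    print(r.get_obs()["time"])
E
python3 m.py top,scene
```

```text
top 471.41970847122303
housing 1379 z 0.0436 rect [ 596.1 -114.4  100.4  100.3    3.5] mean [ 595.8 -114.2] circ [ 596.  -115.2   68.9]
rotary 770 z 0.0348 rect [593.7 166.7  80.9  80.5  45.6] mean [593.8 166.3] circ [593.9 167.1  41.6]
vblock 371 z 0.0381 rect [ 472.6 -360.6   49.4   61.2   58.4] mean [ 473.  -360.8] circ [ 473.3 -360.7   37.3]
shaft 386 z 0.0249 rect [473.7 358.4  31.5 100.6  87.3] mean [475.1 356.1] circ [473.5 354.2  50.8]
ring 233 z 0.0163 rect [427.5 170.   57.3  59.3   1.4] mean [426.9 170.4] circ [426.6 170.6  30.4]
setup 300 z 0.0491 rect [ 445.8 -186.9   25.    76.3   54.4] mean [ 445.3 -186.6] circ [ 444.6 -188.3   38.7]
small 116 z 0.0125 rect [425.3   1.   36.3  36.6   0.9] mean [424.3   1.4] circ [425.9   1.3  19.4]
scene 466.3491585488795
housing 912 z 0.0444 rect [ 600.1 -115.2  107.   104.1    3.4] mean [ 603.2 -116.7] circ [ 598.6 -115.5   73.4]
rotary 404 z 0.0355 rect [600.3 166.3  81.1  80.9  63.1] mean [600.2 165.5] circ [599.1 165.7  43.2]
vblock 242 z 0.0382 rect [ 476.4 -362.5   51.4   63.7   57.6] mean [ 476.9 -362.8] circ [ 476.4 -362.1   39. ]
shaft 176 z 0.0252 rect [475.7 355.4  26.4 104.4  86.1] mean [481.6 353.8] circ [475.8 358.   53.1]
ring 119 z 0.017 rect [430.1 170.5  54.6  61.8  54.4] mean [432.  168.7] circ [429.1 168.2  31.4]
setup 171 z 0.0491 rect [ 448.3 -188.5   25.7   78.9   53.7] mean [ 449.9 -188.8] circ [ 450.3 -186.2   39.8]
small 71 z 0.0127 rect [430.   -1.1  37.7  40.   31.9] mean [430.4  -1.8] circ [429.7  -1.5  20.5]
0.7
```

View pics/crop1.png

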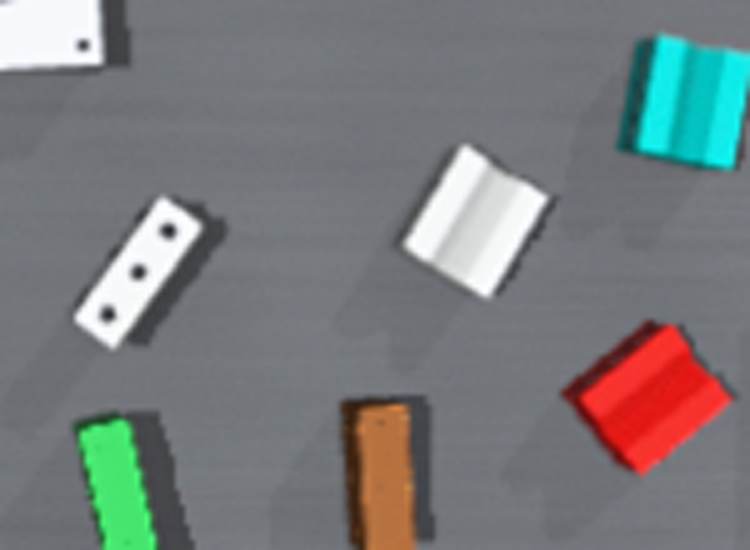

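The crop shows the bare steel V-block at crop px (475,220), groove at about -32°, and the drilled steel setup block at (138,270), long axis at about -36°. Both are the intended ones. I'm moving now and will look with the wrist camera on the way.

```bash
python3 -m jog '2 -3.4 0 0 0 0 1;2 -3.4 0 0 0 0 1;2 -3.4 0 0 0 0 1;2 -3.4 0 0 0 0 1;2 -3.4 0 0 0 0 1;2 -3.4 0 0 0 0 1;2 -3.4 0 0 0 0 1;2 -3.4 0 0 0 0 1;2 -3.4 0 0 0 0 1;2 -3.4 0 0 0 0 1;2 -3.4 0 0 0 0 1;2 -3.4 0 0 0 0 1'; python3 m.py wrist
python3 -m jog '0.7 -4 0 0 0 -1 1;0.7 -4 0 0 0 -1 1;0.7 -4 0 0 0 -1 1;0.7 -4 0 0 0 -1 1;0.7 -4 0 0 0 -1 1;0.7 -4 0 0 0 -1 1;0.7 -4 0 0 0 -1 1;0 0 0 0 0 0 1'; python3 m.py wrist
python3 -c "
from h import *
p=cams.snapshot('wrist');save(p,'w1.png');print(p['extrinsics'],r.get_obs()['position'])"
```

```text
time: 1.7
position: [0.4471, 0.1801, 0.2928]
tcp_rot: [[0.944, -0.33, 0.001], [-0.33, -0.944, 0.001], [0.001, -0.001, -1.0]]
force: [0.9, 0.6, 0.2]
grip_width: 0.999
gripper_force: 0.0
wrist 336.4578430257944
housing 189 z 0.045 rect [548.5 -79.7  28.9  10.   71.7] mean [550.9 -75.3] circ [551.9 -80.8  14.5]
rotary 5664 z 0.0366 rect [594.7 168.7  81.   75.7  70.6] mean [596.6 167.9] circ [597.8 167.8  41.1]
vblock 0
shaft 2062 z 0.0261 rect [476.2 357.3  27.9 100.8  84.8] mean [477.6 354.3] circ [476.2 358.3  50.6]
ring 1246 z 0.018 rect [429.5 171.   58.6  58.5  71.5] mean [429.9 170.6] circ [428.9 171.1  30. ]
setup 0
small 766 z 0.0139 rect [427.9   0.1  38.6  39.1  32.5] mean [428.7   0.9] circ [428.    0.2  20.1]
1.75
time: 2.42
position: [0.4959, -0.1034, 0.2922]
tcp_rot: [[0.893, -0.45, 0.0], [-0.45, -0.893, -0.001], [0.001, 0.001, -1.0]]
force: [0.9, -0.2, 0.3]
grip_width: 1.004
gripper_force: 0.0
wrist 336.4578430257944
housing 10028 z 0.0454 rect [ 600.1 -115.1  101.   100.8    3.7] mean [ 601.2 -115.8] circ [ 600.5 -115.    69.5]
rotary 3359 z 0.0366 rect [600.5 163.4  79.7  72.1  53.7] mean [599.8 162.2] circ [597.6 167.4  41.8]
vblock 2504 z 0.0397 rect [ 475.  -360.9   52.7   60.5   59.2] mean [ 475.9 -360.1] circ [ 475.3 -361.    39.1]
shaft 0
ring 0
setup 1867 z 0.0502 rect [ 447.5 -187.4   26.2   76.    54.2] mean [ 449.2 -187.3] circ [ 447.9 -187.    39.2]
small 303 z 0.0139 rect [437.   -6.6  38.6  18.5  60.6] mean [437.8  -7.1] circ [431.   -3.2  19.4]
2.4667
[[-4.48203012e-01  8.63463323e-01  2.31398249e-01  5.59657584e-01]
 [-8.93931728e-01 -4.32823728e-01 -1.16403121e-01 -1.32516352e-01]
 [-3.55172850e-04 -2.59026466e-01  9.65870159e-01  3.84871915e-01]
 [ 0.00000000e+00  0.00000000e+00  0.00000000e+00  1.00000000e+00]] [ 0.49540765 -0.09965927  0.29203141]
```

View pics/w1.png

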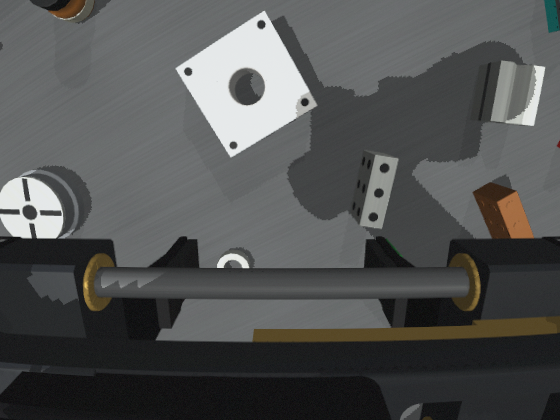

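The wrist view shows the housing at (245,85), the setup block at (375,190), the V-block at (513,93) and the small ring at (233,262). Its measurements agree with the other cameras. Next I fetch the V-block.

```bash
python3 -m jog '-0.3 -3.75 -1 0 0 -0.6 1;-0.3 -3.75 -1 0 0 -0.6 1;-0.3 -3.75 -1 0 0 -0.6 1;-0.3 -3.75 -1 0 0 -0.6 1;-0.3 -3.75 -1 0 0 -0.6 1;-0.3 -3.75 -1 0 0 -0.6 1;-0.25 -3.75 -1 0 0 -0.6 1;0 0 -3 0 0 0 1;0 0 -3 0 0 0 1;0 0 0 0 0 0 1;0 0 0 0 0 0 1;0 0 0 0 0 0 1'; python3 -c "
from m import *
p=cams.snapshot('wrist');save(p,'w2.png');meas(p,['vblock']);print(r.get_obs()['position'])"
```

```text
time: 3.52
position: [0.4766, -0.36, 0.164]
tcp_rot: [[0.863, -0.505, 0.002], [-0.505, -0.863, -0.002], [0.003, 0.0, -1.0]]
force: [1.0, -0.4, 0.7]
grip_width: 0.997
gripper_force: 0.0
vblock 5395 z 0.0399 rect [ 474.7 -361.3   50.2   60.9   59.1] mean [ 476.2 -362.3] circ [ 475.2 -361.4   38.9]
[ 0.4768 -0.3602  0.1646]
```

View pics/w2.png

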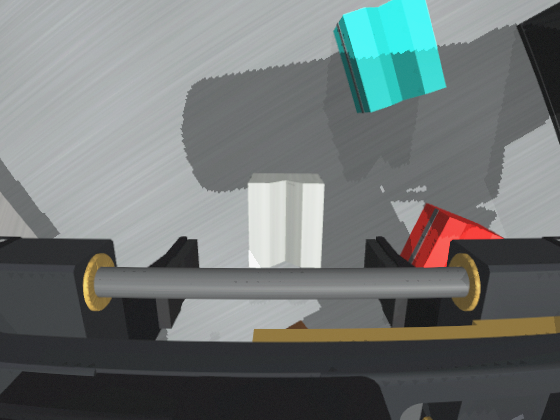

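The steel V-block sits centred between the fingers at (287,225), square to them. I'll descend and grip.

```bash
python3 -m jog '-0.1 0.05 -2.9 0 0 0 1;0 0 -2.9 0 0 0 1;0 0 -2.9 0 0 0 1;0 0 0 0 0 0 1;0 0 0 0 0 0 0.3;0 0 0 0 0 0 0.3;0 0 0 0 0 0 0.3;0 0 0 0 0 0 0.3;0 0 0 0 0 0 0.3;0 0 0 0 0 0 0.3;0 0 0 0 0 0 0.3;0 0 0 0 0 0 0.3'
```

```text
time: 4.57
position: [0.4742, -0.3606, 0.0761]
tcp_rot: [[0.862, -0.507, 0.001], [-0.507, -0.862, -0.001], [0.001, 0.0, -1.0]]
force: [-2.3, -1.0, 5.1]
grip_width: 0.569
gripper_force: 30.0
```

```bash
python3 -m jog '0 0 2 0 0 0 0.3;0 0 3 0 0 0 0.3;0 0 3 0 0 0 0.3;0 0 2 0 0 0 0.3;0 0 0 0 0 0 0.3;0 0 0 0 0 0 0.3'
python3 -m jog '1 3 0 0 0 2.8 0.3;1 3 0 0 0 2.8 0.3;1 3 0 0 0 2.8 0.3;1 3 0 0 0 2.8 0.3;1 3 0 0 0 2.8 0.3;1 3 0 0 0 2.8 0.3;1 3 0 0 0 2.9 0.3;1 3 0 0 0 2.9 0.3;1 3 0 0 0 2.9 0.3;1 3 0 0 0 2.9 0.3;1 3 0 0 0 2.9 0.3;0.85 3 0 0 0 2.9 0.3'
python3 -m jog '0 0 0 0 0 0 0.3;0 0 0 0 0 0 0.3;0 0 0 0 0 0 0.3'; python3 -c "
from m import *
p=cams.snapshot('wrist');save(p,'w3.png');meas(p,['housing'])
T['v']=(.5929,0,.055,.12,.15);meas(p,['v'])
o=r.get_obs();print(o['position'],o['tcp_rot'])"
```

```text
time: 5.07
position: [0.4734, -0.3594, 0.1742]
tcp_rot: [[0.861, -0.508, -0.0], [-0.508, -0.861, 0.002], [-0.001, -0.001, -1.0]]
force: [-1.3, -0.3, -7.5]
grip_width: 0.576
gripper_force: 30.0
time: 6.07
position: [0.5908, 0.0013, 0.1712]
tcp_rot: [[0.998, 0.066, -0.007], [0.066, -0.998, -0.001], [-0.007, 0.0, -1.0]]
force: [0.8, -0.4, -7.1]
grip_width: 0.568
gripper_force: 30.0
time: 6.32
position: [0.5906, -0.0003, 0.1721]
tcp_rot: [[0.998, 0.064, -0.007], [0.064, -0.998, -0.001], [-0.007, 0.0, -1.0]]
force: [-0.9, -0.5, -6.1]
grip_width: 0.57
gripper_force: 30.0
housing 12254 z 0.0453 rect [ 606.7 -114.9   87.5  101.9    4.2] mean [ 619.1 -110.7] circ [ 606.3 -114.4   66.3]
v 11285 z 0.1352 rect [593.1   0.2  58.2  73.    3.6] mean [600.7   0.9] circ [598.    0.6  36.8]
[ 0.5909 -0.0009  0.1728] [[ 0.998   0.0633 -0.0054]
 [ 0.0633 -0.998  -0.0008]
 [-0.0055  0.0005 -1.    ]]
```

View pics/w3.png

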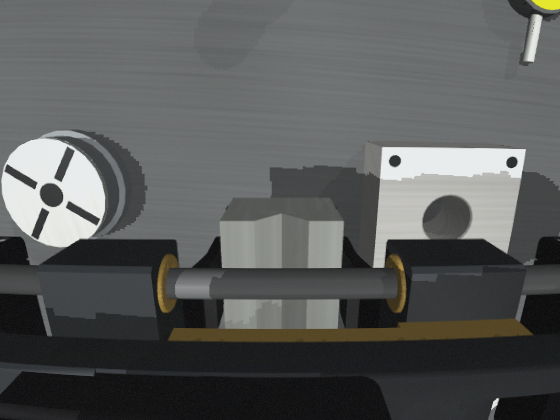

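The V-block is held level at (282,265), square to the housing at (447,205), with the rotary table beyond at (55,190). I'll lower it.

```bash
python3 -m jog '0.15 0 -2 0 0 0 0.3;0 0 -2 0 0 0 0.3;0 0 -2 0 0 0 0.3;0 0 -2 0 0 0 0.3;0 0 -1 0 0 0 0.3;0 0 -0.3 0 0 0 0.3;0 0 0 0 0 0 0.3;0 0 0 0 0 0 0.3'
python3 -m jog '0 0 -0.2 0 0 0 0.3;0 0 0 0 0 0 0.3'
python3 -m jog '0 0 -0.1 0 0 0 0.3;0 0 0 0 0 0 0.3'
```

```text
time: 7.03
position: [0.5947, -0.0005, 0.0831]
tcp_rot: [[0.998, 0.064, 0.002], [0.064, -0.998, 0.0], [0.002, 0.0, -1.0]]
force: [0.4, 0.3, -5.6]
grip_width: 0.571
gripper_force: 30.0
time: 7.2
position: [0.5946, -0.0001, 0.0813]
tcp_rot: [[0.998, 0.064, 0.002], [0.064, -0.998, 0.001], [0.002, -0.0, -1.0]]
force: [-0.1, -0.2, -6.4]
grip_width: 0.575
gripper_force: 30.0
time: 7.37
position: [0.5941, -0.0, 0.0797]
tcp_rot: [[0.998, 0.065, 0.001], [0.065, -0.998, 0.0], [0.001, -0.0, -1.0]]
force: [-0.0, -0.1, -6.5]
grip_width: 0.572
gripper_force: 30.0
```

```bash
python3 -m jog '-0.2 0 -0.2 0 0 0 0.3;0 0 0 0 0 0 0.3'
python3 -m jog '0 0 -0.1 0 0 0 0.3;0 0 0 0 0 0 0.3'
python3 -m jog '0 0 -0.1 0 0 0 0.3;0 0 0 0 0 0 0.3'
```

```text
time: 7.53
position: [0.5913, -0.0001, 0.077]
tcp_rot: [[0.998, 0.064, -0.001], [0.064, -0.998, -0.0], [-0.001, -0.0, -1.0]]
force: [-0.6, -0.3, -7.0]
grip_width: 0.576
gripper_force: 30.0
time: 7.7
position: [0.592, -0.0001, 0.0763]
tcp_rot: [[0.998, 0.065, -0.0], [0.065, -0.998, -0.0], [-0.0, 0.0, -1.0]]
force: [-0.3, -0.2, -7.0]
grip_width: 0.572
gripper_force: 30.0
time: 7.87
position: [0.5921, -0.0001, 0.0761]
tcp_rot: [[0.998, 0.065, 0.0], [0.065, -0.998, -0.0], [0.0, 0.0, -1.0]]
force: [-3.3, 0.7, 1.1]
grip_width: 0.57
gripper_force: 30.0
```

```bash
python3 -m jog '0 0 0 0 0 0 0.8;0 0 0 0 0 0 0.8;0 0 0 0 0 0 0.8;0 0 0 0 0 0 0.8;0 0 0.5 0 0 0 0.8;0 0 2 0 0 0 0.8;0 0 3 0 0 0 0.8;0 0 3 0 0 0 1;0 0 3 0 0 0 1;0 0 0 0 0 0 1'
python3 -m jog '-1.4 -1.9 1 0 0 -4 1;-1.4 -1.9 1 0 0 -4 1;-1.4 -1.9 1 0 0 -4 1;-1.4 -1.9 1 0 0 -4 1;-1.4 -1.9 0 0 0 -4 1;-1.4 -1.9 0 0 0 -4 1;-1.5 -1.8 0 0 0 -4 1;-1.5 -1.8 0 0 0 -4 1;-1.5 -1.8 0 0 0 -4 1;-1.5 -1.8 0 0 0 -3.5 1;0 0 0 0 0 0 1;0 0 0 0 0 0 1'; python3 -c "
from m import *
T['vblock']=(.5929,0,.05,.033,.046)
p=cams.snapshot('wrist');meas(p,['setup','housing','vblock']);print(r.get_obs()['position']);p=cams.snapshot('top');meas(p,['setup','housing','vblock'])"
```

```text
time: 8.7
position: [0.5956, 0.0003, 0.1978]
tcp_rot: [[0.998, 0.066, 0.014], [0.066, -0.998, 0.001], [0.014, -0.001, -1.0]]
force: [0.4, -0.1, 1.2]
grip_width: 0.939
gripper_force: 0.0
time: 9.7
position: [0.4476, -0.1868, 0.2307]
tcp_rot: [[0.81, -0.586, 0.001], [-0.586, -0.81, -0.0], [0.001, -0.001, -1.0]]
force: [-0.2, 0.5, 0.4]
grip_width: 1.001
gripper_force: 0.0
setup 2599 z 0.0503 rect [ 447.6 -187.8   24.7   76.3   54.8] mean [ 449.  -189.1] circ [ 447.4 -188.1   39.6]
housing 13685 z 0.0455 rect [ 600.1 -115.1  101.3  101.5    3.8] mean [ 600.1 -117.7] circ [ 600.  -115.2   70.8]
vblock 2836 z 0.0399 rect [593.1   0.1  61.1  52.4   3.2] mean [590.7  -2.9] circ [592.3  -0.6  38.8]
[ 0.4482 -0.1864  0.2307]
setup 0
housing 1376 z 0.0435 rect [ 596.1 -114.2  100.4  100.     3.7] mean [ 595.9 -114.4] circ [ 596.1 -115.2   68.8]
vblock 365 z 0.038 rect [588.7   1.3  59.9  49.1   1.5] mean [588.8   1.6] circ [589.2   1.4  37.2]
```

```bash
python3 -m jog '0 -0.1 -3.8 0 0 0.4 1;0 0 -3.8 0 0 0 1;0 0 -3.8 0 0 0 1;0 0 -3.8 0 0 0 1;0 0 0 0 0 0 1;0 0 0 0 0 0 0.1;0 0 0 0 0 0 0.1;0 0 0 0 0 0 0.1;0 0 0 0 0 0 0.1;0 0 0 0 0 0 0.1;0 0 0 0 0 0 0.1;0 0 0 0 0 0 0.1'
python3 -m jog '0 0 0 0 0 0 0.1;0 0 0 0 0 0 0.1;0 0 0 0 0 0 0.1;0 0 0 0 0 0 0.1'
```

```text
time: 10.8
position: [0.4482, -0.1872, 0.0791]
tcp_rot: [[0.815, -0.579, 0.002], [-0.579, -0.815, -0.0], [0.001, -0.001, -1.0]]
force: [-0.8, -0.7, -0.6]
grip_width: 0.552
gripper_force: 0.0
time: 11.13
position: [0.4476, -0.1874, 0.0783]
tcp_rot: [[0.815, -0.579, -0.001], [-0.579, -0.815, -0.0], [-0.001, 0.001, -1.0]]
force: [-1.3, -1.8, 2.4]
grip_width: 0.286
gripper_force: 30.0
```

```bash
python3 -m jog '0 0 2 0 0 0 0.1;0 0 3 0 0 0 0.1;0 0 3 0 0 0 0.1;0 0 1 0 0 0 0.1;0 0 0 0 0 0 0.1'
python3 -m jog '1.6 -0.3 0 0 0 3.9 0.1;1.6 -0.3 0 0 0 3.9 0.1;1.6 -0.3 0 0 0 3.9 0.1;1.6 -0.3 0 0 0 3.9 0.1;1.6 -0.3 0 0 0 3.9 0.1;1.6 -0.3 0 0 0 3.9 0.1;1.6 -0.3 0 0 0 3.9 0.1;1.6 -0.3 0 0 0 3.9 0.1;1.6 -0.3 0 0 0 3.9 0.1;1.5 -0.3 0 0 0 3.9 0.1;0 0 0 0 0 0 0.1;0 0 0 0 0 0 0.1'
python3 -m jog '0 0 -2 0 0 0 0.1;0 0 -2 0 0 0 0.1;0 0 -2 0 0 0 0.1;0 0 -1.5 0 0 0 0.1;0 0 -0.8 0 0 0 0.1;0 0 0 0 0 0 0.1;0 0 0 0 0 0 0.1'
```

```text
time: 11.55
position: [0.4489, -0.1871, 0.1702]
tcp_rot: [[0.815, -0.579, 0.005], [-0.579, -0.815, -0.0], [0.004, -0.003, -1.0]]
force: [-0.3, 0.5, -6.1]
grip_width: 0.282
gripper_force: 30.0
time: 12.55
position: [0.6059, -0.2167, 0.1645]
tcp_rot: [[0.998, 0.061, -0.006], [0.061, -0.998, 0.002], [-0.006, -0.002, -1.0]]
force: [-0.3, 0.2, -6.2]
grip_width: 0.284
gripper_force: 30.0
time: 13.13
position: [0.6064, -0.2171, 0.0846]
tcp_rot: [[0.998, 0.063, -0.002], [0.063, -0.998, 0.0], [-0.002, -0.0, -1.0]]
force: [-0.1, 1.2, -4.4]
grip_width: 0.284
gripper_force: 30.0
```

```bash
python3 -m jog '0 0 -0.4 0 0 0 0.1;0 0 0 0 0 0 0.1'
python3 -m jog '0 0 -0.15 0 0 0 0.1;0 0 0 0 0 0 0.1'
python3 -m jog '0 0 -0.1 0 0 0 0.1;0 0 0 0 0 0 0.1'
```

```text
time: 13.3
position: [0.6073, -0.2171, 0.0818]
tcp_rot: [[0.998, 0.063, 0.001], [0.063, -0.998, -0.0], [0.001, 0.0, -1.0]]
force: [0.1, -0.3, -5.9]
grip_width: 0.285
gripper_force: 30.0
time: 13.47
position: [0.6071, -0.2171, 0.0802]
tcp_rot: [[0.998, 0.063, 0.001], [0.063, -0.998, -0.0], [0.001, 0.0, -1.0]]
force: [0.2, 0.8, -4.2]
grip_width: 0.289
gripper_force: 30.0
time: 13.63
position: [0.607, -0.2171, 0.0789]
tcp_rot: [[0.998, 0.063, 0.0], [0.063, -0.998, 0.0], [0.0, 0.0, -1.0]]
force: [0.3, 0.6, -4.8]
grip_width: 0.282
gripper_force: 30.0
```

```bash
python3 -m jog '0 0 -0.08 0 0 0 0.1;0 0 0 0 0 0 0.1'
python3 -m jog '0 0 -0.05 0 0 0 0.1;0 0 0 0 0 0 0.1'
```

```text
time: 13.8
position: [0.6072, -0.2172, 0.0784]
tcp_rot: [[0.998, 0.063, 0.0], [0.063, -0.998, -0.0], [0.0, 0.0, -1.0]]
force: [-0.0, 0.3, -4.4]
grip_width: 0.284
gripper_force: 30.0
time: 13.97
position: [0.6072, -0.2172, 0.0783]
tcp_rot: [[0.998, 0.063, 0.0], [0.063, -0.998, -0.0], [0.0, 0.0, -1.0]]
force: [-2.4, 1.0, 0.1]
grip_width: 0.285
gripper_force: 30.0
```

```bash
python3 -m jog '0 0 0 0 0 0 0.6;0 0 0 0 0 0 0.6;0 0 0 0 0 0 0.6;0 0 0 0 0 0 0.6;0 0 0.5 0 0 0 0.6;0 0 2 0 0 0 0.6;0 0 3.5 0 0 0 0.6;0 0 3.5 0 0 0 0.6;0 0 3.5 0 0 0 0.6;0 0 4 0 0 0 1'
python3 -m jog '-0.8 3.6 0 0 0 -0.8 1;-0.8 3.6 0 0 0 -0.8 1;-0.8 3.6 0 0 0 -0.8 1;-0.8 3.6 0 0 0 -0.8 1;-0.8 3.6 0 0 0 -0.8 1;-0.8 3.6 0 0 0 -0.8 1;-0.8 3.6 0 0 0 -0.8 1;-0.8 3.6 0 0 0 -0.8 1;-0.8 3.6 0 0 0 -0.8 1;-0.8 3.6 0 0 0 -0.8 1;-0.8 3.6 0 0 0 -0.8 1;-0.8 3.6 0 0 0 0 1'
cat > m2.py <<'E'
from m import *
T['vblock']=(.5929,0,.05,.033,.046);T['setup']=(.6065,-.2174,.055,.043,.056)
p=cams.snapshot('wrist');meas(p,['setup','housing','vblock','shaft'])
c=cloud(p).reshape(-1,3);q=c[(np.hypot(c[:,0]-.476,c[:,1]-.3575)<.07)&(c[:,2]>.026)&(c[:,2]<.036)]
if len(q)>50:
    e=np.linalg.eigh(np.cov(q[:,:2].T))[1][:,1]; print("shaft axis",np.degrees(np.arctan(e[1]/e[0])),"mid of top strip",q[:,:2].mean(0),((q[:,:2]@e).min()+(q[:,:2]@e).max())/2*e, np.ptp(q[:,:2]@e))
print(r.get_obs()['position'])
E
python3 m2.py; python3 -m jog '-0.8 3.6 0 0 0 0 1;-0.8 3.6 0 0 0 0 1;-0.8 3.6 0 0 0 0 1;-0.8 3.4 0 0 0 0 1;0 0 0 0 0 0 1;0 0 0 0 0 0 1'; python3 m2.py
```

```text
time: 14.8
position: [0.6063, -0.217, 0.2486]
tcp_rot: [[0.998, 0.063, -0.002], [0.063, -0.998, 0.0], [-0.002, -0.0, -1.0]]
force: [1.1, -0.1, -0.4]
grip_width: 0.626
gripper_force: 0.0
time: 15.8
position: [0.5103, 0.2166, 0.2482]
tcp_rot: [[0.996, -0.091, 0.001], [-0.091, -0.996, 0.001], [0.001, -0.001, -1.0]]
force: [0.2, 0.4, 0.3]
grip_width: 1.002
gripper_force: 0.0
setup 0
housing 0
vblock 3358 z 0.0398 rect [593.4   0.8  60.7  52.3   4.1] mean [593.7   1.9] circ [593.1   1.   39. ]
shaft 2067 z 0.0269 rect [484.8 357.5  29.   82.8  84.6] mean [487.9 354.5] circ [485.  360.4  42.9]
shaft axis -6.117909711536359 mid of top strip [0.4815 0.3577] [ 0.442  -0.0474] 0.07970575568163918
[0.5101 0.2217 0.2482]
time: 16.35
position: [0.4784, 0.3584, 0.2475]
tcp_rot: [[0.996, -0.088, 0.0], [-0.088, -0.996, 0.0], [0.0, -0.0, -1.0]]
force: [-0.3, 0.8, -0.3]
grip_width: 1.0
gripper_force: 0.0
setup 0
housing 0
vblock 0
shaft 2723 z 0.0267 rect [476.4 358.8  29.   99.2  84.5] mean [479.5 358.6] circ [476.4 359.3  50.1]
shaft axis -5.6071881507334735 mid of top strip [0.478  0.3587] [ 0.4379 -0.043 ] 0.09537350382301507
[0.4787 0.3572 0.2474]
```

```bash
python3 -m jog '-0.2 0.1 -3.8 0 0 -0.4 1;0 0 -3.8 0 0 0 1;0 0 -3.8 0 0 0 1;0 0 -3.8 0 0 0 1;0 0 -1.4 0 0 0 1;0 0 0 0 0 0 1;0 0 0 0 0 0 1'
```

```text
time: 16.98
position: [0.4776, 0.3567, 0.0814]
tcp_rot: [[0.995, -0.099, -0.0], [-0.099, -0.995, -0.001], [-0.0, 0.001, -1.0]]
force: [0.3, 0.7, 0.2]
grip_width: 1.002
gripper_force: 0.0
```

```bash
python3 -m jog '-0.1 0.2 -0.4 0 0 0 1;0 0 0 0 0 0 1;0 0 0 0 0 0 0.1;0 0 0 0 0 0 0.1;0 0 0 0 0 0 0.1;0 0 0 0 0 0 0.1;0 0 0 0 0 0 0.1;0 0 0 0 0 0 0.1;0 0 0 0 0 0 0.1;0 0 0 0 0 0 0.1;0 0 0 0 0 0 0.1;0 0 0 0 0 0 0.1'
```

```text
time: 17.98
position: [0.4759, 0.3596, 0.0773]
tcp_rot: [[0.995, -0.098, -0.0], [-0.098, -0.995, -0.001], [-0.0, 0.001, -1.0]]
force: [-0.5, -0.3, -0.1]
grip_width: 0.335
gripper_force: 30.0
```

```bash
python3 -m jog '0 0 2 0 0 0 0.1;0 0 3 0 0 0 0.1;0 0 3 0 0 0 0.1;0 0 3 0 0 0 0.1;0 0 0 0 0 0 0.1'
python3 -m jog '1.2 -3.6 0 0 0 0.9 0.1;1.2 -3.6 0 0 0 0.9 0.1;1.2 -3.6 0 0 0 0.9 0.1;1.2 -3.6 0 0 0 0.9 0.1;1.2 -3.6 0 0 0 0.9 0.1;1.2 -3.6 0 0 0 0.9 0.1;1.2 -3.6 0 0 0 0.9 0.1;1.2 -3.6 0 0 0 0.9 0.1;1.1 -3.6 0 0 0 0.9 0.1;1 -3.5 0 0 0 0.9 0.1;0 0 0 0 0 0 0.1;0 0 0 0 0 0 0.1'
python3 -c "
from h import *
p=cams.snapshot('wrist');save(p,'w4.png');print(r.get_obs()['position'])"
```

```text
time: 18.4
position: [0.4781, 0.3619, 0.1935]
tcp_rot: [[0.995, -0.096, 0.008], [-0.096, -0.995, 0.008], [0.008, -0.009, -1.0]]
force: [1.0, 1.0, -1.8]
grip_width: 0.335
gripper_force: 30.0
time: 19.4
position: [0.5922, -0.0014, 0.1854]
tcp_rot: [[0.998, 0.055, -0.004], [0.055, -0.999, -0.0], [-0.004, -0.0, -1.0]]
force: [0.4, 0.8, -4.0]
grip_width: 0.334
gripper_force: 30.0
[ 5.92096764e-01 -9.25647752e-05  1.85707479e-01]
```

View pics/w4.png

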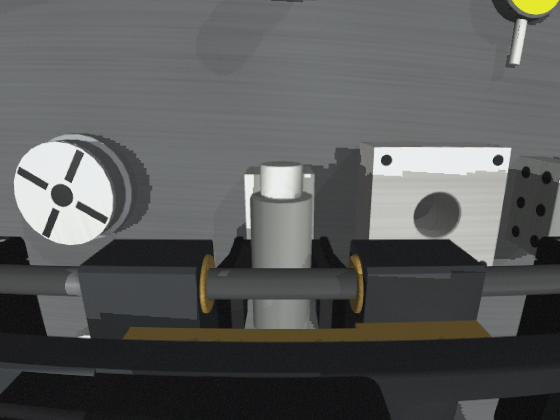

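The shaft is held over the V-block at (282,210) and lines up with its groove. The housing and setup block are visible at right. I'll lower it.

```bash
python3 -m jog '0 0 -2 0 0 0.4 0.1;0 0 -2 0 0 0 0.1;0 0 -1.5 0 0 0 0.1;0 0 -0.8 0 0 0 0.1;0 0 0 0 0 0 0.1;0 0 0 0 0 0 0.1'
python3 -c "
from h import *
p=cams.snapshot('wrist');o=r.get_obs();print(o['position'])
c=cloud(p).reshape(-1,3)
u=np.array([np.cos(.0628),np.sin(.0628)]);v=np.array([-u[1],u[0]]);H=np.array([.6001,-.1151])
a=(c[:,:2]-H)@u;b=(c[:,:2]-H)@v
for n,z0,z1,bw in [('vb',.036,.043,.04),('sh',.057,.095,.025)]:
    m=(abs(b-.115)<bw)&(abs(a)<.08)&(c[:,2]>z0)&(c[:,2]<z1)
    print(n,m.sum(),'a',np.percentile(a[m],[1,99]),'b',np.percentile(b[m],[1,99]), 'z',np.percentile(c[m,2],99))
"
```

```text
time: 19.95
position: [0.593, 0.0017, 0.1243]
tcp_rot: [[0.998, 0.068, -0.001], [0.068, -0.998, -0.0], [-0.001, 0.0, -1.0]]
force: [0.4, -1.1, -4.4]
grip_width: 0.335
gripper_force: 30.0
[0.59356825 0.0016611  0.12509576]
vb 1280 a [0.00602842 0.03055258] b [0.09080809 0.14048498] z 0.04170130581693834
sh 8787 a [-0.02900312  0.05087047] b [0.09448786 0.13869575] z 0.08956342574346628
```

```bash
python3 -m jog '0 -0.13 -0.6 0 0 -0.2 0.1;0 0 -0.3 0 0 0 0.1;0 0 0 0 0 0 0.1'
python3 -m jog '0 0 -0.15 0 0 0 0.1;0 0 0 0 0 0 0.1'
python3 -m jog '0 0 -0.1 0 0 0 0.1;0 0 0 0 0 0 0.1'
```

```text
time: 20.25
position: [0.5926, -0.0005, 0.1151]
tcp_rot: [[0.998, 0.062, -0.001], [0.062, -0.998, 0.0], [-0.001, -0.0, -1.0]]
force: [-0.0, 0.3, -4.1]
grip_width: 0.337
gripper_force: 30.0
time: 20.42
position: [0.593, -0.0005, 0.1139]
tcp_rot: [[0.998, 0.063, 0.0], [0.063, -0.998, 0.0], [0.0, -0.0, -1.0]]
force: [-0.0, -0.1, -3.6]
grip_width: 0.336
gripper_force: 30.0
time: 20.58
position: [0.5931, -0.0004, 0.113]
tcp_rot: [[0.998, 0.063, 0.0], [0.063, -0.998, 0.0], [0.0, -0.0, -1.0]]
force: [0.5, -0.5, -4.3]
grip_width: 0.338
gripper_force: 30.0
```

```bash
python3 -m jog '0 0.04 -0.07 0 0 0 0.1;0 0 0 0 0 0 0.1'
python3 -m jog '0 0 -0.05 0 0 0 0.1;0 0 0 0 0 0 0.1'
```

```text
time: 20.75
position: [0.5932, 0.0, 0.1126]
tcp_rot: [[0.998, 0.063, 0.001], [0.063, -0.998, -0.0], [0.001, 0.0, -1.0]]
force: [-1.1, 0.3, -1.5]
grip_width: 0.337
gripper_force: 30.0
time: 20.92
position: [0.5933, 0.0, 0.1126]
tcp_rot: [[0.998, 0.063, 0.001], [0.063, -0.998, -0.0], [0.001, 0.0, -1.0]]
force: [-1.1, 0.6, 1.7]
grip_width: 0.336
gripper_force: 30.0
```

```bash
python3 -m jog '0 0 0 0 0 0 0.65;0 0 0 0 0 0 0.65;0 0 0 0 0 0 0.65;0 0 0 0 0 0 0.65;0 0 0 0 0 0 0.65;0 0 1 0 0 0 0.65;0 0 2 0 0 0 0.65;0 0 3.5 0 0 0 0.65;0 0 4 0 0 0 0.8;0 0 4 0 0 0 1;0 0 0 0 0 0 1'
python3 -m jog '-2.4 2.4 0 0 0 0 1;-2.4 2.4 0 0 0 0 1;-2.4 2.4 0 0 0 0 1;-2.4 2.4 0 0 0 0 1;-2.4 2.4 0 0 0 0 1;-2.4 2.5 0 0 0 0 1;-2 2.6 0 0 0 0 1;0 0 0 0 0 0 1;0 0 0 0 0 0 1'
python3 -c "
from m import *
p=cams.snapshot('wrist');save(p,'w5.png');meas(p,['ring','small']);print(r.get_obs()['position'])"
```

```text
time: 21.83
position: [0.597, 0.0002, 0.2674]
tcp_rot: [[0.998, 0.065, 0.019], [0.065, -0.998, 0.001], [0.019, -0.0, -1.0]]
force: [0.6, 0.2, 0.6]
grip_width: 0.804
gripper_force: 0.0
time: 22.58
position: [0.4283, 0.1721, 0.2577]
tcp_rot: [[0.998, 0.066, 0.001], [0.066, -0.998, 0.001], [0.002, -0.001, -1.0]]
force: [0.6, 0.7, 0.6]
grip_width: 1.0
gripper_force: 0.0
ring 1540 z 0.018 rect [429.5 171.2  58.8  59.    5.2] mean [429.9 171.2] circ [429.1 171.2  29.9]
small 833 z 0.0139 rect [427.5   0.4  39.   38.5  35.6] mean [428.4   1.4] circ [427.8   0.5  20.2]
[0.4289 0.1715 0.2574]
```

View pics/w5.png

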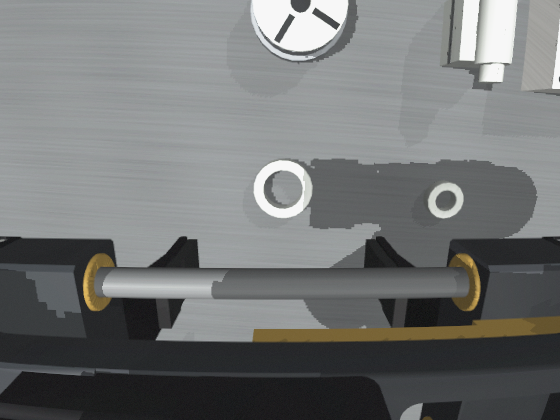

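The large ring is at (283,190), in line between the fingers. The small ring is untouched at (446,200) and the shaft rests in the V-block at upper right. I'll descend.

```bash
python3 -m jog '0.05 -0.05 -3.8 0 0 0 1;0 0 -3.8 0 0 0 1;0 0 -3.8 0 0 0 1;0 0 -3.8 0 0 0 1;0 0 -2.6 0 0 0 1;0 0 0 0 0 0 1;0 0 0 0 0 0 1'
```

```text
time: 23.22
position: [0.43, 0.1695, 0.078]
tcp_rot: [[0.998, 0.061, -0.002], [0.061, -0.998, -0.002], [-0.002, 0.002, -1.0]]
force: [-0.3, 0.4, 1.5]
grip_width: 0.997
gripper_force: 0.0
```

```bash
python3 -m jog '-0.05 0.1 -0.35 0 0 0 1;0 0 0 0 0 0 1;0 0 0 0 0 0 0.4;0 0 0 0 0 0 0.4;0 0 0 0 0 0 0.4;0 0 0 0 0 0 0.4;0 0 0 0 0 0 0.4;0 0 0 0 0 0 0.4;0 0 0 0 0 0 0.4'
python3 -m jog '0 0 2 0 0 0 0.4;0 0 3 0 0 0 0.4;0 0 3.5 0 0 0 0.4;0 0 3.5 0 0 0 0.4;0 0 1.5 0 0 0 0.4;0 0 0 0 0 0 0.4;0 0 0 0 0 0 0.4'
```

```text
time: 23.97
position: [0.429, 0.1715, 0.0756]
tcp_rot: [[0.998, 0.063, 0.0], [0.063, -0.998, -0.0], [0.0, 0.0, -1.0]]
force: [-0.7, -0.8, 4.7]
grip_width: 0.671
gripper_force: 30.0
time: 24.55
position: [0.4286, 0.1714, 0.2102]
tcp_rot: [[0.998, 0.062, 0.0], [0.062, -0.998, 0.001], [0.0, -0.001, -1.0]]
force: [-0.5, -0.6, -2.3]
grip_width: 0.674
gripper_force: 30.0
```

```bash
python3 -m jog '1.9 -3.2 0 0 0 0 0.4;1.9 -3.2 0 0 0 0 0.4;1.9 -3.2 0 0 0 0 0.4;1.9 -3.2 0 0 0 0 0.4;1.9 -3.2 0 0 0 0 0.4;1.9 -3.2 0 0 0 0 0.4;1.9 -3.2 0 0 0 0 0.4;1.9 -3.2 0 0 0 0 0.4;1.9 -3.05 0 0 0 0 0.4;0 0 0 0 0 0 0.4;0 0 0 0 0 0 0.4'
python3 -m jog '0 0 -2 0 0 0 0.4;0 0 -2 0 0 0 0.4;0 0 -2 0 0 0 0.4;0 0 -1 0 0 0 0.4;0 0 0 0 0 0 0.4;0 0 0 0 0 0 0.4'
python3 -c "
from m import *
p=cams.snapshot('wrist');save(p,'w6.png');T['ring']=(.6,-.115,.036,.068,.1);meas(p,['housing','ring']);print(r.get_obs()['position'])"
```

```text
time: 25.47
position: [0.5992, -0.1167, 0.2062]
tcp_rot: [[0.998, 0.059, -0.007], [0.059, -0.998, 0.0], [-0.006, -0.001, -1.0]]
force: [-0.7, 0.7, -2.6]
grip_width: 0.674
gripper_force: 30.0
time: 25.97
position: [0.5995, -0.1144, 0.1394]
tcp_rot: [[0.998, 0.064, -0.002], [0.064, -0.998, -0.0], [-0.002, 0.0, -1.0]]
force: [-0.2, -0.1, -1.6]
grip_width: 0.676
gripper_force: 30.0
housing 13767 z 0.0453 rect [ 601.2 -134.1  100.8  139.1    3.5] mean [ 622.5 -113.8] circ [ 603.5 -126.4   77.2]
ring 6007 z 0.0818 rect [ 600.2 -112.3   64.1   59.5   60.3] mean [ 606.7 -114.2] circ [ 604.  -114.6   35. ]
[ 0.6003 -0.1145  0.1406]
```

View pics/w6.png

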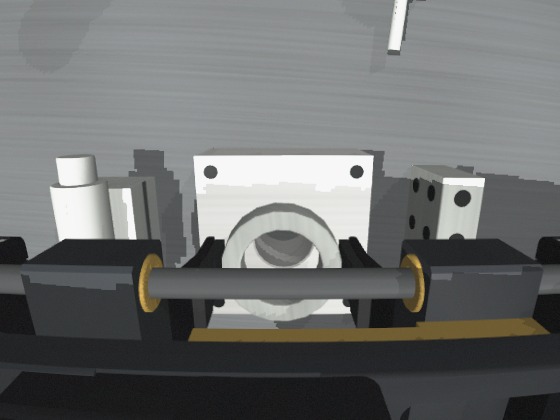

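The held ring at (282,262) is over the bore, with the V-block and shaft at left and the setup block at right (445,205). I'll lower it.

```bash
python3 -m jog '0 -0.05 -1 0 0 0 0.4;0 0 -0.5 0 0 0 0.4;0 0 0 0 0 0 0.4;0 0 0 0 0 0 0.4'
python3 -m jog '0 0 -0.2 0 0 0 0.4;0 0 0 0 0 0 0.4'
python3 -m jog '0 0 -0.1 0 0 0 0.4;0 0 0 0 0 0 0.4'
```

```text
time: 26.35
position: [0.5998, -0.1156, 0.125]
tcp_rot: [[0.998, 0.063, -0.001], [0.063, -0.998, -0.0], [-0.001, 0.0, -1.0]]
force: [0.3, -0.5, -2.3]
grip_width: 0.675
gripper_force: 30.0
time: 26.52
position: [0.6, -0.1156, 0.1233]
tcp_rot: [[0.998, 0.063, 0.0], [0.063, -0.998, 0.0], [0.0, -0.0, -1.0]]
force: [-0.1, 0.2, -1.9]
grip_width: 0.673
gripper_force: 30.0
time: 26.68
position: [0.6, -0.1155, 0.1223]
tcp_rot: [[0.998, 0.063, 0.0], [0.063, -0.998, 0.0], [0.0, -0.0, -1.0]]
force: [0.3, 0.0, -2.0]
grip_width: 0.676
gripper_force: 30.0
```

```bash
python3 -m jog '0 0.05 -0.1 0 0 0 0.4;0 0 0 0 0 0 0.4'
python3 -m jog '0 0 -0.07 0 0 0 0.4;0 0 0 0 0 0 0.4'
```

```text
time: 26.85
position: [0.6, -0.115, 0.1211]
tcp_rot: [[0.998, 0.063, -0.0], [0.063, -0.998, 0.0], [-0.0, -0.0, -1.0]]
force: [-0.2, 0.2, -2.5]
grip_width: 0.676
gripper_force: 30.0
time: 27.02
position: [0.6001, -0.115, 0.1207]
tcp_rot: [[0.998, 0.063, 0.0], [0.063, -0.998, -0.0], [0.0, 0.0, -1.0]]
force: [-0.9, 0.1, -0.8]
grip_width: 0.675
gripper_force: 30.0
```

```bash
python3 -m jog '0 0 -0.03 0 0 0 0.4;0 0 0 0 0 0 0.4;0 0 0 0 0 0 1;0 0 0 0 0 0 1;0 0 0 0 0 0 1;0 0 0 0 0 0 1;0 0 0 0 0 0 1;0 0 0.5 0 0 0 1;0 0 2 0 0 0 1;0 0 3.5 0 0 0 1;0 0 4 0 0 0 1;0 0 4 0 0 0 1'
python3 -m jog '-3 0 0.5 0 0 0 1;-3 0 0.5 0 0 0 1;-3 0 0.5 0 0 0 1;-3 0 0.5 0 0 0 1;-3 0 0.5 0 0 0 1;0 0 0 0 0 0 1;0 0 0 0 0 0 1;0 0 0 0 0 0 1'
python3 -c "
from m import *
T.update(vblock=(.593,0,.06,.033,.043),shaft=(.593,0,.06,.050,.075),setup=(.6065,-.2174,.055,.043,.056),ring=(.6,-.115,.04,.055,.07))
p=cams.snapshot('wrist');save(p,'w7.png',s=1.4);meas(p,['housing','vblock','shaft','setup','ring','small'])
p=cams.snapshot('top');meas(p,['housing','vblock','shaft','setup','ring','small']);print(r.get_obs()['time'])"
```

```text
time: 28.02
position: [0.5996, -0.1151, 0.2618]
tcp_rot: [[0.998, 0.063, -0.001], [0.063, -0.998, -0.0], [-0.001, 0.0, -1.0]]
force: [2.0, 0.2, 0.1]
grip_width: 1.002
gripper_force: 0.0
time: 28.68
position: [0.4505, -0.115, 0.286]
tcp_rot: [[0.998, 0.063, 0.002], [0.063, -0.998, -0.0], [0.002, 0.0, -1.0]]
force: [0.4, -0.7, -1.1]
grip_width: 1.0
gripper_force: 0.0
housing 6360 z 0.0454 rect [ 590.  -134.8   78.3  139.3    3.8] mean [ 583.4 -116.4] circ [ 589.6 -130.5   75.3]
vblock 1364 z 0.0404 rect [591.5   0.3  64.5  51.1   4. ] mean [593.6  -7.5] circ [593.2   0.1  38.4]
shaft 2641 z 0.0624 rect [581.2  -0.3  75.2  30.4   3.7] mean [582.6  -3.2] circ [581.8  -2.2  39.1]
setup 2182 z 0.0503 rect [ 600.6 -196.3   65.6   66.6    3.6] mean [ 602.1 -214.1] circ [ 601.5 -202.    41.8]
ring 2060 z 0.0632 rect [ 595.5 -115.    52.4   59.6    3.9] mean [ 596.4 -114.4] circ [ 599.2 -114.4   30.1]
small 695 z 0.0139 rect [428.   -0.6  37.6  38.7  11.4] mean [428.5  -1.4] circ [428.   -0.9  19.9]
housing 1139 z 0.0436 rect [ 597.4 -133.9  100.1  139.4    3.7] mean [ 595.4 -114.5] circ [ 596.6 -126.6   77.4]
vblock 173 z 0.0386 rect [588.4   1.3  59.1  49.1   1.2] mean [588.7   0.7] circ [589.4   1.4  37.4]
shaft 404 z 0.06 rect [589.6   1.3  99.6  29.5   3.8] mean [589.2   1.1] circ [589.8   2.2  50.1]
setup 300 z 0.0483 rect [ 602.8 -196.2   75.3   66.1    1.9] mean [ 603.  -214.8] circ [ 601.7 -205.2   42.6]
ring 246 z 0.0613 rect [ 596.  -113.6   57.1   58.9   46.2] mean [ 595.4 -113.2] circ [ 595.5 -113.6   29.8]
small 0
28.7833
```

View pics/w7.png

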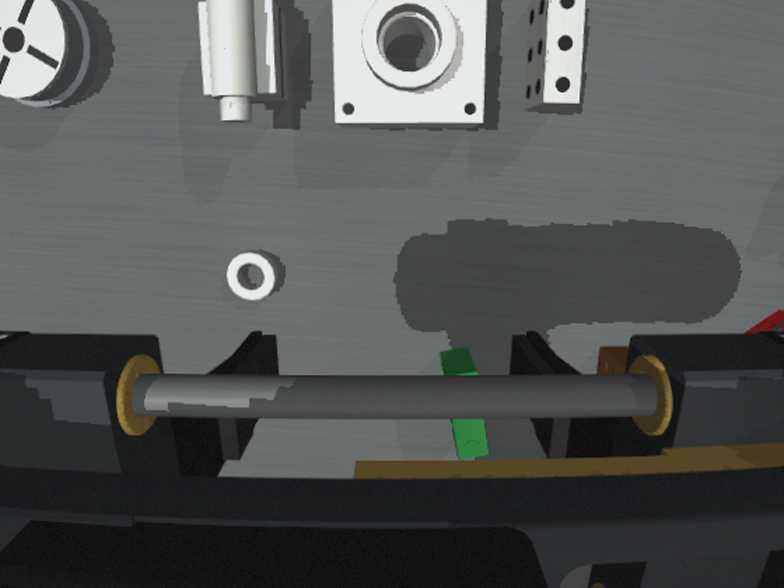

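The final view shows everything in place:
- **V-block and shaft:** (235,50), parallel to the housing's +y face.
- **Large ring:** round the bore at (410,40).
- **Setup block:** (560,50), square to the -y face.
- **Small ring:** untouched at (250,275).

The measurements agree with the targets to about 1 mm, so I'm handing in.

```bash
python3 -c "
from rig import sign_off
print(sign_off())"
```

```text
the job is handed in; nothing more can be done
None
```

The bore check is set out as asked and handed in at about 29 s: V-block with the shaft on the rotary-table side, setup block opposite and large ring round the bore, all within about 1 mm of target by camera or gripper position, and no pass/fail result was returned.

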